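# Unlock the battery pack and stand it in the charger

## Robot

A 6-joint arm with a two-finger parallel gripper is mounted at the origin on a cart in front of the work surface, level with it; the furniture and walls round the work are solid. World frame = base frame: x ahead of the robot, y to its left, z up, the work surface at z = 0. Lengths are in m, angles in rad, forces in N, time in s.
With the tool pointing down it reaches from about 0.3 to 0.85 m from the base axis. Payload 5.4 kg.
Tool frame: the origin (TCP) lies at the very end of the fingers, on their centre line; the grasp point (between the pads) lies 19 mm behind it (bot.hold_point_z is the distance from the TCP to the grasp point, in m); z points along the fingers, y is the line along which they close (so a half turn about z gives the same grasp; the last joint's range is limited). The gripper opens to 85 mm and grips with 20 to 120 N. Pads are 22 mm wide; open, the fingers measure 114 mm over their backs; the gripper's body (76 mm by 85 mm) begins 54 mm behind the grasp point. The pads swing forward as they close: fully open they stand 13 mm farther back than shut.
Start: joints at [1.136, 0.158, 1.597, -0, 1.386, -0.21], TCP at [0.128, 0.561, 0.231] pointing down, gripper open.
Joint ranges: [-2.91, 2.91], [-0.94, 2.29], [0.18, 2.7], [-1.29, 4.43], [0.17, 2.64], [-3, 3]. Speed limits (rad/s): [2.57, 2.57, 3.14, 3.14, 3.14, 3.14].

## Interface

Orientations are given as a unit quaternion [x, y, z, w].
In Python, from bench import bot gives the robot as it stands. The module is installed in compiled form; this text tells all that it offers.
- The arm moves only by the tool carry_out, never from a script. Its argument "commands" is a list of rows, each a list of 7 numbers: the turn, a rotation vector about the tool's x, y, z in degrees, then the shift along the tool's x, y, z in mm, then the closure, from -1 (fully open) to 1 (shut). A call has 1 to 5 rows; each row is the pose to reach, as a shift and turn from the pose commanded when the call began, along the tool's axes at that moment; what a row does not reach only later rows make up. A row lasts 1/8 s, in which the tool goes at most 62.5 mm and 10.7 degrees, less where a joint would pass 70% of its speed; a pose out of reach is approached as far as the arm can. A call with a gripper value outside its range is refused whole. The fingers move at their own pace and stop on an object; "force" is the grip in N (left out, the last holds). Time passes only in rows, so rows that repeat a pose let the fingers close. It gives the time, the measured TCP pose, the force, the opening and the grip force at its end, in the units of the state.
- bot.state(): the state, without advancing time (a new reading comes with each control period).
- bot.capture(name): name is "scene" or "top" or "wrist"; returns the picture (400x640x3 uint8, red, green, blue); there is no depth.
- bot.camera_model(name): a dict with "K" (3x3 intrinsics, pixels), "extrinsics" (4x4, takes a point from camera to world coordinates); the wrist camera has in their place "T_tool_cam" (4x4, takes a point from camera to tool coordinates, whose origin is the TCP and whose axes are the flange's). Camera axes: x right, y up, looking along -z (the intrinsics and any distortion apply to the point x, -y, -z); pixel columns grow to the right and rows downward; lengths in m; the calibration is good to about 2 mm. A picture is of the moment at which its call begins: read the wrist's pose just before it. camera_model takes no time and is no camera call.
- bot.job_done(): hands the job in; it is judged then, once.
Trained networks look in the newest picture that a camera, given by its name, has taken for a name from the list of things; names that differ only in an ending like _2 or _b are one class to them, and where a whole thing is asked for, a point or a joint stands for the part that bears it (a point fixed in the world has none). Each returns a list of dicts, best first, with "confidence" (0 to 1); they miss things now and then, are a little off and sometimes report something else, mostly with a low value. They report only what shows in the picture. A call takes as long as a camera call. They do not tell look-alikes from the thing itself.
- bot.find_in(camera, name): "extent" ([left, top, right, bottom] in pixels, round what is visible of it).
The state is a dict: "clock": time; "joint_pos": joint angles; "joint_velocities": joint speeds; "joint_efforts": joint torques, N m; "eef_pos": TCP position; "orientation": TCP orientation; "wrist_force": force on the tool from outside, world axes, zero at the start; "moment": the same for the moment, N m; "opening": finger opening in m; "gripper_force": force on a finger pad.
Only numpy, scipy, OpenCV 4.12 (cv2) and the standard library are available. Lean on these libraries where they do the work, as an engineer would, in place of code of your own. Each camera call takes 0.05 s, during which the arm holds its last target. There are 200 camera calls.

## Task

Move the battery pack from its locking carrier to the black charging cradle: slide the red safety tab clear first, then lift the latch arm and swing it right over until it lies back, take the pack out and stand it upright and fully home between the cradle's two tall cheeks. The carrier leaves only the pack's ends free and the cradle only its long sides, so set the pack down on the worktop on the way and grip it again the other way. Do not force the latch while it is locked, do not drop the pack, leave the other things on the worktop where they are, and let go of everything at the end.

Things in the scene. Friction and masses are not known exactly. Their poses are not given: they have to be found in the camera images.
- carrier: Grey locking carrier, fixed, base plate 124 x 150 x 10 mm. Origin on the worktop under the middle of the seated pack; z up. The pack stands on the plate, long side along the carrier's x, between two cheeks along its long sides (inner faces 40 mm apart in y, top 2 mm below the pack's) and two end stops 6 mm high at x = +-34 mm; its ends (to +-x) are otherwise free.
- carrier_hinge (a point): Middle of the latch arm's hinge, at carrier y = +36 mm, 76 mm above the worktop; fixed to the carrier, axes as the carrier's; the hinge axis is x. The closed arm runs from here along -y over the pack at x = 0. The two hinge lugs beside it (x to +-17 mm) are 89 mm high. On the other side a grey wall (x -14 to 62, y -52 to -36 mm, 68 mm high) carries the red tab.
- latch_handle (a point): Centre of the black hand grip at the free end of the steel latch arm: 18 mm wide (along the carrier's x), 28 mm long, 14 mm thick; 108 mm from the hinge axis, so it travels on a circle of that radius; closed, it is at carrier y = -72 mm, 76 mm above the worktop, free air underneath. The arm itself is 16 mm wide and 8 mm thick.
- latch (a joint): Angle of the latch arm: 0 closed across the pack, grows as the grip is lifted up and over towards the carrier's +y, to a stop at 3.0 rad. Almost no friction: past upright (1.57) it falls back gently to the stop by itself, before that it falls shut. While the tab is in, it lifts only about 0.03 rad.
- tab_nub (a point): Centre of the thumb nub on top of the red safety tab: 12 mm (carrier's x) x 14 mm (y) x 20 mm high, from 87 to 107 mm above the worktop; locked, at carrier x = 28 mm, y = -44 mm. Below it, at 83 to 89 mm height, the tab's hook reaches over the latch arm as far as x = -8 mm.
- tab (a joint): Travel of the red tab along the carrier's +x: 0 locked, 0.024 m at its stop; the latch arm is free from about 0.018 m on. Resists with about 1.5 N and stays where it is left.
- pack_center (a point): Centre of the battery pack, a rigid grey block with a yellow band, 56 mm (its x) x 36 mm (y) x 58 mm (z, up), about 0.3 kg; half-way up (29 mm above its foot), z up. A half turn makes no difference.
- cradle: Black charging cradle, fixed, base plate 110 x 80 x 10 mm, origin on the worktop under its middle. Two tall cheeks at its +-x ends: inner faces 64 mm apart, 44 mm wide, 10 mm thick, 80 mm above the worktop, 12 mm higher than the seated pack. Two lips 5 mm high along its sides, inner faces 44 mm apart in y. The pack stands between them, long side along the cradle's x.
- cradle_seat (a point): Middle of the cradle's seat, on top of its base plate, 10 mm above the worktop; axes as the cradle's. The seated pack's centre is 29 mm above it.
- glue_bottle: White glue bottle with a blue nozzle cap, 36 x 37 x 106 mm, standing; bystander. Origin at its foot.
- screw_dish: Steel dish of screws, 68 mm across, 18 mm high; bystander. Origin at its foot.
- tape_roll_2: Roll of blue tape lying flat, 71 x 68 x 24 mm; bystander. Origin at its foot.
- driver_2: Blue-handled screwdriver, 164 mm long, 21 mm high, lying; bystander. Origin at its foot.
Not all that is in view belongs to the job. There is more than one size of the carrier; the job needs the larger.

How it is judged:
By the outcome, as a careful person would: the job done as asked, in the order asked, and still so for the second after the job is handed in, with the robot touching nothing.
It also fails if it takes over 72 s, if anything falls off the work surface, if the arm or the gripper's body presses on something with over 40 N, if the wrist force passes 120 N, or if a joint passes its speed limit or range.

## Working session

There is one attempt and no reset: what is moved stays moved. The work goes in short steps, Python scripts to look and compute and a tool call to move; the robot and the scene stay as the last step left them, time stands still between calls to the robot, and variables do not carry over. Pictures are saved under pics/ and viewed, at most 10 in all, crops included, and the job is handed in when it is done.

Besides the shell and the picture viewer there is one more tool, called after ">>>" by a JSON object that holds its "name" and its "arguments". carry_out: Moves the arm, as the interface text tells. Its arguments: {"type":"object","properties":{"commands":{"type":"array"},"force":{"type":"number"}},"required":["commands"]}

```bash
mkdir -p pics; cat > h.py <<'E'
import numpy as np, cv2
from scipy.spatial.transform import Rotation as R
from bench import bot
def cam(n, st=None):
    m=bot.camera_model(n); K=np.array(m["K"])
    if "extrinsics" in m: return K,np.array(m["extrinsics"]),m
    st=st or bot.state(); T=np.eye(4); T[:3,:3]=R.from_quat(st["orientation"]).as_matrix(); T[:3,3]=st["eef_pos"]
    return K,T@np.array(m["T_tool_cam"]),m
def proj(c,P):
    K,T,_=c; p=(np.atleast_2d(P)-T[:3,3])@T[:3,:3]; p=p*[1,-1,-1]; q=p@K.T; return q[:,:2]/q[:,2:]
def back(c,uv,z):
    K,T,_=c; d=np.linalg.inv(K)@[uv[0],uv[1],1.]; d=T[:3,:3]@(d*[1,-1,-1]); return T[:3,3]+d*(z-T[2,3])/d[2]
def save(n,im): cv2.imwrite("pics/"+n+".png",im[:,:,::-1])
E
python3 - <<'E'
from h import *
for n in ["scene","top"]:
    im=bot.capture(n); save(n,im); c=cam(n); print(n,c[2].keys(),c[0].tolist(),c[1].round(3).tolist())
    for t in ["carrier","latch_handle","tab_nub","pack_center","cradle","glue_bottle","screw_dish","tape_roll_2","driver_2"]:
        print(t,[(np.round(d["extent"]).tolist(),round(d["confidence"],2),back(c,((d["extent"][0]+d["extent"][2])/2,(d["extent"][1]+d["extent"][3])/2),0.04).round(3)[:2].tolist()) for d in bot.find_in(n,t)[:3]])
print(bot.state())
E
```

```text
scene dict_keys(['K', 'extrinsics']) [[380.46964461361125, 0.0, 321.16506156475765], [0.0, 380.46964461361125, 195.97143434893863], [0.0, 0.0, 1.0]] [[0.856, 0.303, -0.418, -0.013], [-0.516, 0.468, -0.718, -0.862], [-0.022, 0.83, 0.557, 0.765], [0.0, 0.0, 0.0, 1.0]]
carrier [([217.0, 184.0, 251.0, 216.0], 0.61, [0.271, 0.215]), ([265.0, 166.0, 309.0, 212.0], 0.57, [0.452, 0.177])]
latch_handle [([278.0, 168.0, 296.0, 190.0], 0.44, [0.484, 0.236])]
tab_nub []
pack_center [([275.0, 175.0, 282.0, 191.0], 0.59, [0.444, 0.228])]
cradle [([340.0, 222.0, 386.0, 264.0], 0.77, [0.508, -0.201]), ([276.0, 170.0, 297.0, 190.0], 0.19, [0.479, 0.233])]
glue_bottle [([467.0, 253.0, 481.0, 284.0], 0.88, [0.692, -0.439])]
screw_dish [([238.0, 159.0, 257.0, 166.0], 0.46, [0.408, 0.437]), ([263.0, 165.0, 310.0, 209.0], 0.33, [0.457, 0.189])]
tape_roll_2 [([377.0, 202.0, 398.0, 217.0], 0.62, [0.67, -0.111])]
driver_2 [([414.0, 234.0, 431.0, 248.0], 0.59, [0.656, -0.286])]
top dict_keys(['K', 'extrinsics']) [[450.639418229489, 0.0, 312.60463593735244], [0.0, 450.639418229489, 197.89641241886903], [0.0, 0
[... 910 characters left out ...]
.13591150e+00,  1.58392742e-01,  1.59700274e+00, -7.31821489e-06,
        1.38618935e+00, -2.10076316e-01]), 'joint_velocities': array([-1.04157992e-03, -6.51621921e-04,  5.74615130e-04, -7.45144508e-05,
        9.99995181e-04, -8.14604234e-04]), 'joint_efforts': array([-1.62600660e-03, -3.96040320e+01, -3.31690729e+01, -6.91724199e-04,
        9.50853682e-04, -4.23007336e-06]), 'eef_pos': array([0.12818216, 0.56051566, 0.23130185]), 'orientation': array([1.12167040e-01, 9.93689366e-01, 2.57022913e-06, 4.65125591e-06]), 'wrist_force': array([-0.0856347 , -0.65376342, -0.14734415]), 'moment': array([ 0.05700185, -0.04118958,  0.03487151]), 'gripper_force': 0.0, 'opening': 0.08533255276559014}
```

```bash
python3 - <<'E'
import cv2,numpy as np
a=cv2.imread("pics/top.png")[120:290,140:400]; b=cv2.imread("pics/scene.png")
t=cv2.resize(a,(780,510),interpolation=cv2.INTER_CUBIC); cv2.imwrite("pics/topc.png",t)
c=b[145:275,205:405]; cv2.imwrite("pics/scenec.png",cv2.resize(c,(800,520),interpolation=cv2.INTER_CUBIC))
E
```

```text
(no output)
```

View pics/topc.png

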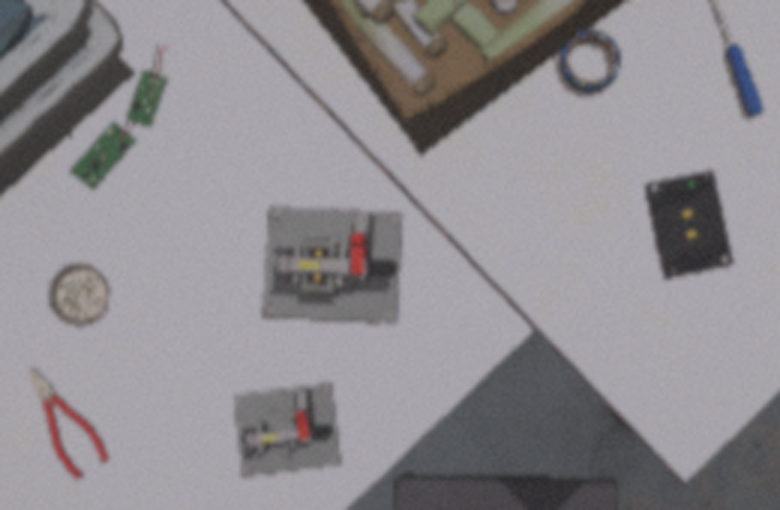

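View pics/scenec.png

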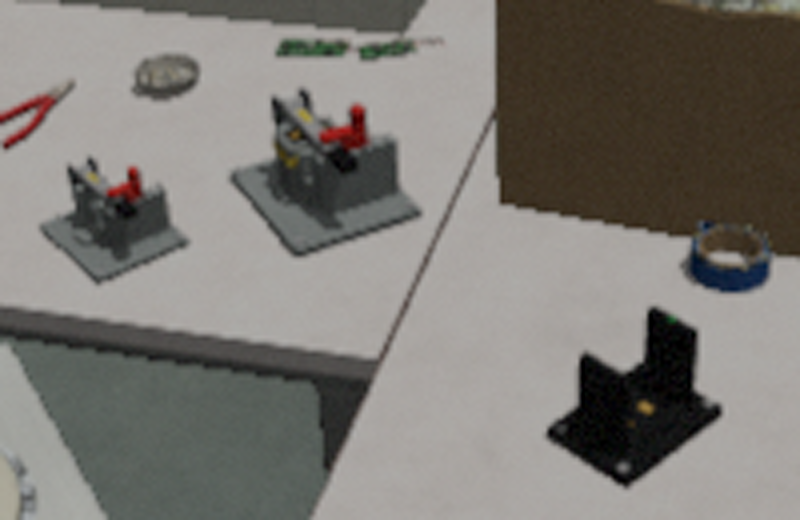

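```bash
cat >> h.py <<'E'
def row(pos,yaw=None,st=None):
    """tool down, tool y axis along world angle yaw(deg); returns rotvec deg, shift mm (tool axes)"""
    st=st or bot.state(); R0=R.from_quat(st["orientation"])
    sh=R0.inv().apply(np.array(pos)-st["eef_pos"])*1000
    best=None
    for y in ([yaw,yaw+180] if yaw is not None else []):
        a=np.radians(y); yy=np.array([np.cos(a),np.sin(a),0]); z=np.array([0,0,-1.]); x=np.cross(yy,z)
        rv=np.degrees((R0.inv()*R.from_matrix(np.c_[x,yy,z])).as_rotvec())
        if best is None or np.linalg.norm(rv)<np.linalg.norm(best): best=rv
    return (best if best is not None else np.zeros(3)).round(2), sh.round(1)
E
python3 - <<'E'
from h import *
m=bot.camera_model("wrist"); print(m)
for s in [(228,193),(275,193)]: pass
c=cam("top")
f=lambda u,v:(140+u/3,120+v/3)
P=[back(c,f(*p),0.01) for p in [(268,206),(402,212),(397,323),(262,318)]]
print(np.round(P,3)); print("mean",np.mean(P,0))
Q=[back(c,f(*p),0.01) for p in [(646,184),(712,171),(732,265),(667,278)]]
print(np.round(Q,3),np.mean(Q,0)); print(back(c,f(580,230),0))
print(row([0.36,0.2,0.32],90))
E
```

```text
{'K': array([[336.07304697,   0.        , 319.92614312],
       [  0.        , 336.07304697, 197.51718619],
       [  0.        ,   0.        ,   1.        ]]), 'T_tool_cam': array([[-3.29637481e-04,  9.50532198e-01,  3.10625872e-01,
         7.95396431e-02],
       [ 9.99999900e-01,  4.07020567e-04, -1.84301149e-04,
        -4.16206423e-04],
       [-3.01615295e-04,  3.10625780e-01, -9.50532237e-01,
        -1.42744979e-01],
       [ 0.00000000e+00,  0.00000000e+00,  0.00000000e+00,
         1.00000000e+00]])}
[[0.521 0.281 0.01 ]
 [0.518 0.13  0.01 ]
 [0.393 0.132 0.01 ]
 [0.395 0.283 0.01 ]]
mean [0.45695314 0.20657695 0.01      ]
[[ 0.557 -0.145  0.01 ]
 [ 0.573 -0.219  0.01 ]
 [ 0.467 -0.243  0.01 ]
 [ 0.451 -0.17   0.01 ]] [ 0.51178592 -0.19410157  0.01      ]
[ 0.50342658 -0.07137515  0.        ]
(array([  0.  ,   0.  , -12.88]), array([-306.4, -299.8,  -88.7]))
```

```bash
python3 - <<'E'
from h import *
print(row([0.457,0.19,0.231],-1))
E
```

```text
(array([ 0.  ,  0.  , 78.12]), array([-4.031e+02, -2.879e+02,  3.000e-01]))
```

>>> {"name": "carry_out", "arguments": {"commands": [[0,0,78,-403,-288,0,-1],[0,0,78,-403,-288,0,-1],[0,0,78,-403,-288,0,-1],[0,0,78,-403,-288,0,-1],[0,0,78,-403,-288,0,-1]]}}

```text
clock: 1.62
eef_pos: [0.3367, 0.3252, 0.2316]
orientation: [0.551, 0.834, 0.001, 0.0]
wrist_force: [0.4, 0.6, 0.9]
opening: 0.0851
gripper_force: 0.0
```

```bash
python3 - <<'E'
from h import *
print(row([0.457,0.19,0.231],-1), bot.state()["eef_pos"])
E
```

```text
(array([ 6.000e-02, -2.000e-02,  2.406e+01]), array([-171.5,   57.8,    0.7])) [0.33665803 0.32515441 0.23161791]
```

>>> {"name": "carry_out", "arguments": {"commands": [[0,0,24,-171,58,0,-1],[0,0,24,-171,58,0,-1],[0,0,24,-171,58,0,-1],[0,0,24,-171,58,0,-1]]}}

```text
clock: 2.12
eef_pos: [0.4587, 0.1901, 0.2314]
orientation: [0.713, 0.701, 0.0, 0.0]
wrist_force: [-0.0, 1.4, -0.1]
opening: 0.0854
gripper_force: 0.0
```

```bash
cat >> h.py <<'E'
def frame(o,yaw): 
    a=np.radians(yaw); T=np.eye(3); T[:2,:2]=[[np.cos(a),-np.sin(a)],[np.sin(a),np.cos(a)]]
    return lambda p: np.array([o[0],o[1],0])+np.atleast_2d(p)@T.T
def overlay(im,c,f,polys):
    im=cv2.resize(im,(1280,800)).copy() 
    for q in polys:
        cv2.polylines(im,[np.int32((proj(c,f(q))*2+.5)*8)],True,(0,255,0),1,cv2.LINE_AA,3)
    return im
rect=lambda x0,x1,y0,y1,z:[(x0,y0,z),(x1,y0,z),(x1,y1,z),(x0,y1,z)]
E
python3 - <<'E'
from h import *
st=bot.state(); im=bot.capture("wrist"); save("w1",im); c=cam("wrist",st)
print(st["eef_pos"],st["orientation"],st["joint_pos"].round(2))
np.savez("w1.npz",im=im,T=c[1])
f=frame((.457,.2066),-1)
o=overlay(im,c,f,[rect(-.062,.062,-.075,.075,.01),rect(-.014,.062,-.052,-.036,.068),rect(.022,.034,-.051,-.037,.107),rect(-.009,.009,-.086,-.058,.083),rect(-.028,.028,-.018,.018,.068)])
uv=proj(c,f([0,0,.05]))[0]*2; u,v=np.int32(uv); print(uv)
x0=max(0,min(1280-760,u-380)); y0=max(0,min(800-580,v-290)); save("w1o",o[y0:y0+580,x0:x0+760]); print(x0,y0)
E
```

```text
[0.45870012 0.19009853 0.23140594] [7.12691993e-01 7.01476980e-01 3.14121708e-05 4.11869744e-04] [ 0.15 -0.05  1.81 -0.    1.38  0.17]
[635.42315657 310.93653691]
255 20
```

View pics/w1o.png

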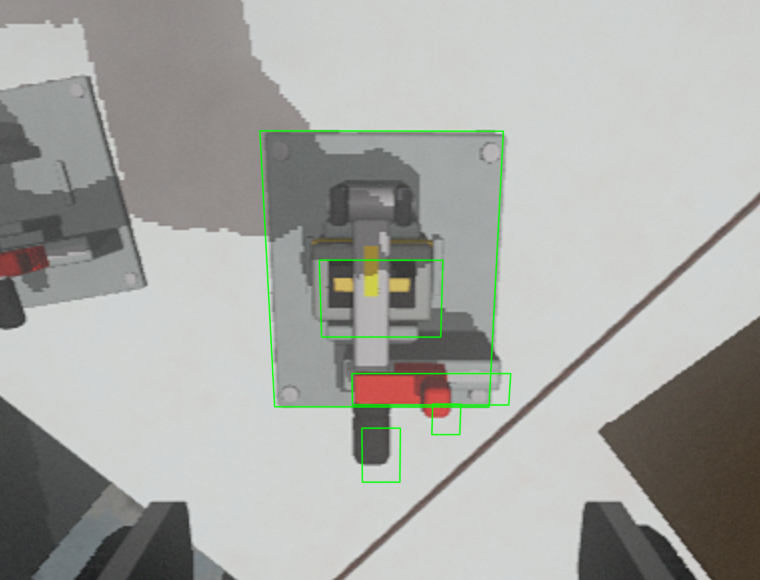

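```bash
python3 - <<'E'
from h import *
c=cam("top"); d=np.load("w1.npz"); w=(cam("wrist")[0],d["T"],0)
g=lambda u,v:((u+255)/2,(v+20)/2)
fi=frame((0,0),1)
for n,t,wv,z,off in [("handle",(384,268),(372,435),.083,(0,-.072)),("nub",None,(437,404),.107,(.028,-.044)),("pack",(318,266),(373,281),.068,(0,0)),("wallend",None,(500,375),.068,(.062,-.044))]:
    o=frame((0,0),-1)([*off,0])[0]
    print(n, t and (back(c,(140+t[0]/3,120+t[1]/3),z)-o).round(4)[:2], (back(w,g(*wv),z)-o).round(4)[:2])
# pixel-level red mask in top
im=cv2.imread("pics/top.png").astype(int); m=(im[:,:,2]>im[:,:,1]+60)&(np.indices(im.shape[:2])[0]<225)&(np.indices(im.shape[:2])[0]>190)&(np.indices(im.shape[:2])[1]<280)
print(np.argwhere(m).mean(0),np.argwhere(m).min(0),np.argwhere(m).max(0))
E
```

```text
handle [0.4509 0.2142] [0.4534 0.2167]
nub None [0.4534 0.2133]
pack [0.4511 0.2146] [0.4538 0.2147]
wallend None [0.4525 0.2135]
[204.05882353 258.52941176] [198 257] [210 260]
```

>>> {"name": "carry_out", "arguments": {"commands": [[0,0,0,-20,22,60,0],[0,0,0,-20,22,100,0],[0,0,0,-20,22,136,0],[0,0,0,-20,22,139,0],[0,0,0,-20,22,139,0]], "force": 25}}

```text
clock: 2.8
eef_pos: [0.4789, 0.1735, 0.0936]
orientation: [0.71, 0.704, 0.001, 0.0]
wrist_force: [-0.1, -0.2, -0.5]
opening: 0.0425
gripper_force: 0.0
```

```bash
python3 - <<'E'
from h import *
st=bot.state(); im=bot.capture("wrist"); c=cam("wrist",st); f=frame((.453,.214),-1)
o=overlay(im,c,f,[rect(.022,.034,-.051,-.037,.107),rect(-.009,.009,-.086,-.058,.083),rect(-.028,.028,-.018,.018,.068)])
save("w2",o[220:800,280:1040]); print(row(f([.028,-.044,.092])[0],-1),st["wrist_force"])
E
```

```text
(array([ 0.18, -0.03,  0.47]), array([-3.9,  0.7,  2.3])) [-0.11505529 -0.18316386 -0.47288831]
```

View pics/w2.png

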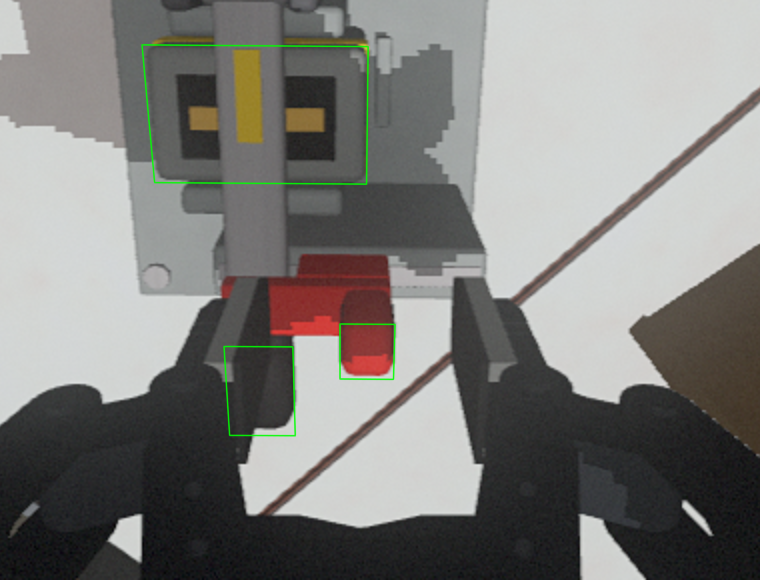

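>>> {"name": "carry_out", "arguments": {"commands": [[0,0,0,0,0,0,1],[0,0,0,0,0,0,1],[0,0,0,0,0,0,1],[0,0,0,0,14,0,1],[0,0,0,0,24,0,1]], "force": 25}}

```text
clock: 3.48
eef_pos: [0.5035, 0.1724, 0.0936]
orientation: [0.711, 0.703, 0.0, 0.0]
wrist_force: [-1.4, -0.1, 8.5]
opening: 0.0108
gripper_force: 29.1
```

>>> {"name": "carry_out", "arguments": {"commands": [[0,0,0,0,0,0,1],[0,0,0,0,0,0,-0.1],[0,0,0,0,0,0,-0.1],[0,0,0,0,0,-40,-0.1],[0,0,0,0,0,-40,-0.1]]}}

```text
clock: 4.1
eef_pos: [0.5045, 0.1726, 0.1352]
orientation: [0.711, 0.703, 0.002, 0.002]
wrist_force: [-0.9, -0.0, 0.1]
opening: 0.047
gripper_force: 0.0
```

```bash
python3 - <<'E'
from h import *
st=bot.state(); im=bot.capture("wrist"); c=cam("wrist",st); f=frame((.453,.214),-1)
o=overlay(im,c,f,[rect(.046,.058,-.051,-.037,.107),rect(-.009,.009,-.086,-.058,.083),rect(-.028,.028,-.018,.018,.068)])
save("w3",o[220:800,280:1040])
for p in ([0,-.074,.10],[0,-.074,.058]): print(row(f(p)[0],-1))
print(st["wrist_force"],st["clock"])
E
```

```text
(array([ 0.14, -0.01,  0.41]), array([-33. , -51.3,  33.3]))
(array([ 0.14, -0.01,  0.41]), array([-33. , -51.4,  75.3]))
[-0.8718946  -0.02402576  0.07897203] 4.1
```

View pics/w3.png

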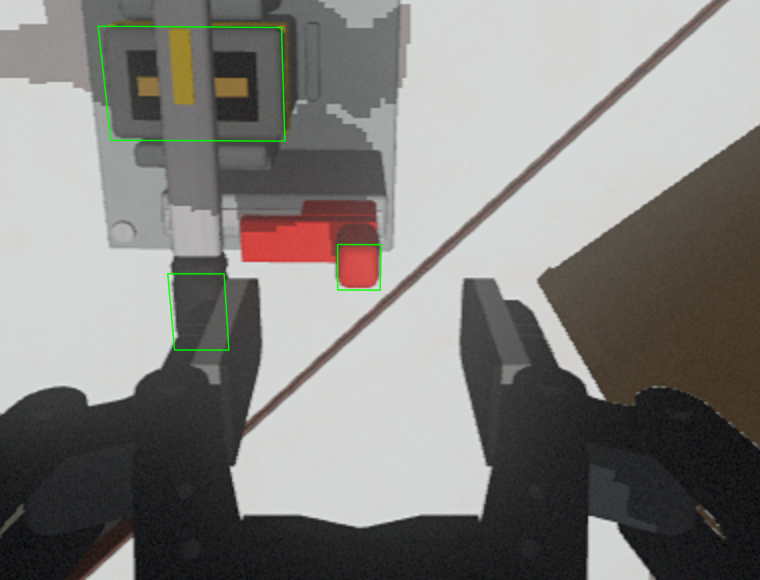

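>>> {"name": "carry_out", "arguments": {"commands": [[0,0,0,-31,-51,0,-0.1],[0,0,0,-31,-51,0,-0.1],[0,0,0,-31,-51,50,-0.1],[0,0,0,-31,-51,75,-0.1],[0,0,0,-31,-51,75,-0.1]]}}

```text
clock: 4.78
eef_pos: [0.449, 0.1418, 0.0549]
orientation: [0.711, 0.703, -0.002, -0.002]
wrist_force: [-0.7, 0.5, -0.0]
opening: 0.0472
gripper_force: 0.0
```

>>> {"name": "carry_out", "arguments": {"commands": [[0,0,0,0,0,0,1],[0,0,0,0,0,0,1],[0,0,0,0,0,0,1]], "force": 20}}

```text
clock: 5.15
eef_pos: [0.4516, 0.142, 0.0585]
orientation: [0.711, 0.703, 0.0, 0.0]
wrist_force: [-4.0, -0.7, 6.6]
opening: 0.0175
gripper_force: 24.6
```

```bash
python3 - <<'E'
from h import *
st=bot.state(); f=frame((.453,.214),-1)
Ri=R.from_euler('z',1,degrees=True)
q=Ri.apply(st["eef_pos"]-f([0,0,0])[0]); print("carrier frame tcp",q.round(4),st["opening"])
g=q+[0,0,.019]; v=g-[0,.036,.076]; r=np.hypot(v[1],v[2]); a0=np.arctan2(v[2],-v[1]); print(r,a0)
for a in np.arange(.2,2.01,.2):
    d=np.array([0,-r*np.cos(a+a0)-v[1],r*np.sin(a+a0)-v[2]])
    print(round(a,2),row(st["eef_pos"]+Ri.inv().apply(d))[1])
E
```

```text
carrier frame tcp [-0.0002 -0.072   0.0585] 0.017545620277766773
0.10805003504945956 0.013817662700765353
0.2 [  2.5   0.  -21.4]
0.4 [  9.1   0.1 -42. ]
0.6 [ 19.7   0.2 -60.7]
0.8 [ 33.8   0.3 -77. ]
1.0 [ 50.9   0.4 -90.2]
1.2 [ 70.3   0.5 -99.7]
1.4 [  91.2    0.7 -105.2]
1.6 [ 112.7    0.8 -106.4]
1.8 [ 134.1    1.  -103.4]
2.0 [154.4   1.1 -96.1]
```

>>> {"name": "carry_out", "arguments": {"commands": [[0,0,0,2.5,0,-21.4,1],[0,0,0,9,0,-42,1],[0,0,0,20,0,-61,1],[0,0,0,34,0,-77,1],[0,0,0,51,0,-90,1]]}}

```text
clock: 5.78
eef_pos: [0.4523, 0.1933, 0.1485]
orientation: [0.711, 0.703, 0.0, 0.001]
wrist_force: [2.2, -1.2, -3.9]
opening: 0.0178
gripper_force: 23.3
```

>>> {"name": "carry_out", "arguments": {"commands": [[0,0,0,19.5,0,-9.5,1],[0,0,0,40,0,-15,1],[0,0,0,62,0,-16.4,1],[0,0,0,83,0,-13.4,1],[0,0,0,83,0,-13.4,1]]}}

```text
clock: 6.4
eef_pos: [0.454, 0.2781, 0.1621]
orientation: [0.71, 0.704, 0.002, 0.001]
wrist_force: [4.2, -0.5, 2.9]
opening: 0.0177
gripper_force: 24.8
```

>>> {"name": "carry_out", "arguments": {"commands": [[0,0,0,20,0,7,1],[0,0,0,20,0,7,1],[0,0,0,20,0,7,-0.2],[0,0,0,20,0,7,-0.2],[0,0,0,20,0,7,-1]]}}

```text
clock: 7.02
eef_pos: [0.4521, 0.2956, 0.1532]
orientation: [0.711, 0.703, -0.001, -0.0]
wrist_force: [-0.3, 0.5, 0.1]
opening: 0.0681
gripper_force: 0.0
```

>>> {"name": "carry_out", "arguments": {"commands": [[0,0,0,0,0,-45,-1],[0,0,0,0,0,-90,-1],[0,0,0,-50,0,-90,-1],[0,0,0,-84,0,-90,-1],[0,0,0,-84,0,-90,-1]]}}

```text
clock: 7.65
eef_pos: [0.4518, 0.2103, 0.2436]
orientation: [0.712, 0.702, -0.0, -0.0]
wrist_force: [-0.8, 0.2, -0.2]
opening: 0.085
gripper_force: 0.0
```

```bash
python3 - <<'E'
from h import *
st=bot.state(); im=bot.capture("wrist"); c=cam("wrist",st); f=frame((.453,.214),-1)
o=overlay(im,c,f,[rect(.046,.058,-.051,-.037,.107),rect(-.009,.009,.129,.157,.095),rect(-.028,.028,-.018,.018,.068)])
save("w4",o[0:600,240:1040])
for p in ([0,0.001,.12],[0,0.001,.035]): print(row(f(p)[0],-1))
print(st["wrist_force"],st["clock"])
E
```

```text
(array([-0.02, -0.03,  0.29]), array([  3.6,   1.3, 123.6]))
(array([-0.02, -0.03,  0.29]), array([  3.5,   1.3, 208.6]))
[-0.76224347  0.21041201 -0.19387494] 7.65
```

View pics/w4.png

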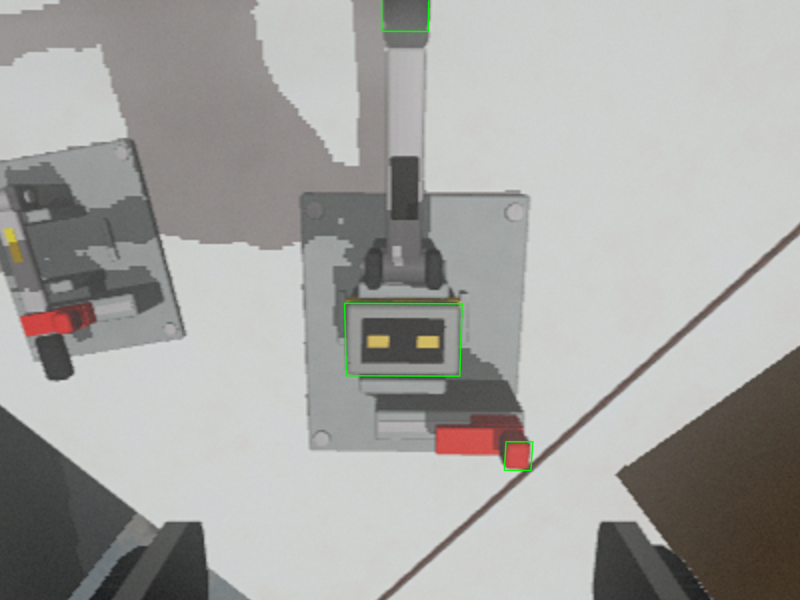

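>>> {"name": "carry_out", "arguments": {"commands": [[0,0,0,3,1,60,-0.7],[0,0,0,3,1,120,-0.7],[0,0,0,3,1,165,-0.7],[0,0,0,3,1,195,-0.7],[0,0,0,3,1,208,-0.7]], "force": 40}}

```text
clock: 8.32
eef_pos: [0.4513, 0.2155, 0.0336]
orientation: [0.71, 0.704, -0.001, -0.001]
wrist_force: [-0.1, 0.6, 0.5]
opening: 0.0726
gripper_force: 0.0
```

>>> {"name": "carry_out", "arguments": {"commands": [[0,0,0,0,0,0,-0.7],[0,0,0,0,0,0,1],[0,0,0,0,0,0,1],[0,0,0,0,0,0,1]], "force": 40}}

```text
clock: 8.82
eef_pos: [0.4543, 0.2153, 0.0374]
orientation: [0.711, 0.703, 0.001, 0.001]
wrist_force: [0.2, 1.3, 6.4]
opening: 0.0554
gripper_force: 45.4
```

>>> {"name": "carry_out", "arguments": {"commands": [[0,0,0,0,0,-15,1],[0,0,0,0,0,-40,1],[0,0,0,0,0,-80,1],[0,0,0,0,0,-120,1],[0,0,0,0,0,-130,1]]}}

```text
clock: 9.45
eef_pos: [0.4546, 0.2151, 0.1688]
orientation: [0.711, 0.703, 0.002, 0.002]
wrist_force: [-0.3, 0.1, -3.2]
opening: 0.0553
gripper_force: 44.4
```

```bash
python3 - <<'E'
from h import *
im=bot.capture("scene"); save("s2",im)
im2=bot.capture("top"); c=cam("top")
f=frame((.5118,-.194),10)
o=np.vstack([cv2.resize(im2[150:240,290:410],(480,360),interpolation=cv2.INTER_CUBIC)])
for q in [rect(-.055,.055,-.04,.04,.01),rect(-.042,.042,-.022,.022,.08)]:
    cv2.polylines(o,[np.int32((proj(c,f(q))-[290,150])*4)],True,(0,255,0))
s=cv2.resize(im[150:280,230:390],(443,360),interpolation=cv2.INTER_CUBIC)
save("s2c",np.hstack([cv2.resize(o,(400,300)),cv2.resize(s,(370,300))])); st=bot.state(); print(st["eef_pos"],st["wrist_force"],st["opening"],st["clock"])
print(row([.47,-.06,.2],10),row([.47,-.06,.2],None))
E
```

```text
[0.45323685 0.21488461 0.16631674] [ 0.20715789  0.15930342 -3.67132365] 0.05526940112882416 9.55
(array([ 9.00e-02, -1.00e-02, -1.06e+01]), array([-274.7,   19.7,  -33.7])) (array([0., 0., 0.]), array([-274.7,   19.7,  -33.7]))
```

View pics/s2c.png

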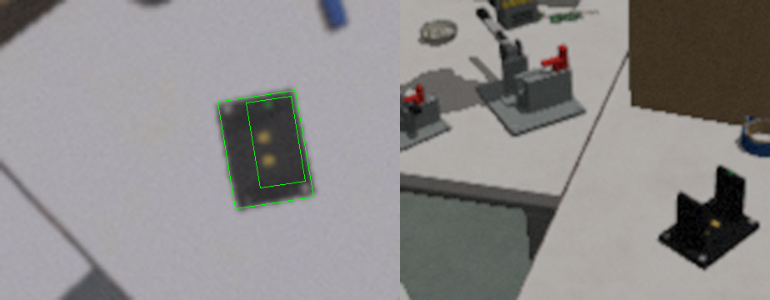

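>>> {"name": "carry_out", "arguments": {"commands": [[0,0,0,-60,0,0,1],[0,0,0,-120,0,0,1],[0,0,-3,-180,8,0,1],[0,0,-7,-235,20,0,1],[0,0,-11,-290,34,0,1]]}}

```text
clock: 10.18
eef_pos: [0.4824, -0.0767, 0.1632]
orientation: [0.639, 0.769, -0.0, -0.002]
wrist_force: [0.9, 0.7, -2.3]
opening: 0.0553
gripper_force: 44.3
```

>>> {"name": "carry_out", "arguments": {"commands": [[0,0,0,0,0,0,1],[0,0,0,0,0,60,1],[0,0,0,0,0,105,1],[0,0,0,0,0,120,1],[0,0,0,0,0,120,1]]}}

```text
clock: 10.8
eef_pos: [0.4829, -0.0746, 0.0447]
orientation: [0.64, 0.768, -0.0, -0.001]
wrist_force: [0.0, -0.7, -2.3]
opening: 0.0555
gripper_force: 44.3
```

```bash
python3 - <<'E'
from h import *
st=bot.state(); print(st["eef_pos"],st["wrist_force"],row([.485,-.075,.0274],10))
E
```

```text
[ 0.48290155 -0.07455403  0.04473566] [ 0.04457702 -0.73062138 -2.28939778] (array([-0.14, -0.1 ,  0.43]), array([-0.8,  2. , 17.3]))
```

>>> {"name": "carry_out", "arguments": {"commands": [[0,0,0,0,0,9,1],[0,0,0,0,0,13,1],[0,0,0,0,0,15,1],[0,0,0,0,0,17,1],[0,0,0,0,0,17,1]]}}

```text
clock: 11.42
eef_pos: [0.4839, -0.0755, 0.0287]
orientation: [0.64, 0.768, -0.0, -0.0]
wrist_force: [0.9, 0.4, -2.8]
opening: 0.0554
gripper_force: 44.5
```

Not in contact yet (force still -2.8); lower gently.

>>> {"name": "carry_out", "arguments": {"commands": [[0,0,0,0,0,1,1],[0,0,0,0,0,2,1],[0,0,0,0,0,2,1]]}}

```text
clock: 11.8
eef_pos: [0.4841, -0.0756, 0.0274]
orientation: [0.64, 0.768, -0.0, 0.0]
wrist_force: [-4.1, 0.7, 5.3]
opening: 0.0554
gripper_force: 45.3
```

>>> {"name": "carry_out", "arguments": {"commands": [[0,0,0,0,0,0,-0.7],[0,0,0,0,0,0,-0.7],[0,0,0,0,0,-40,-1],[0,0,0,0,0,-90,-1],[0,0,-10,0,0,-140,-1]]}}

```text
clock: 12.42
eef_pos: [0.4838, -0.0754, 0.1681]
orientation: [0.569, 0.822, 0.0, 0.0]
wrist_force: [0.3, 0.1, 0.4]
opening: 0.0856
gripper_force: 0.0
```

>>> {"name": "carry_out", "arguments": {"commands": [[0,0,-10,0,0,-30,-1],[0,0,-20,0,0,-50,-1],[0,0,-30,0,0,-50,-1],[0,0,-40,0,0,-50,-1],[0,0,-50,0,0,-50,-1]]}}

```text
clock: 13.05
eef_pos: [0.484, -0.0755, 0.2167]
orientation: [0.167, 0.986, -0.0, 0.0]
wrist_force: [0.4, 0.1, 0.1]
opening: 0.0853
gripper_force: 0.0
```

>>> {"name": "carry_out", "arguments": {"commands": [[0,0,-10,0,0,0,-1],[0,0,-20,0,0,0,-1],[0,0,-30,0,0,0,-1],[0,0,-30,0,0,0,-1]]}}

```text
clock: 13.55
eef_pos: [0.484, -0.0755, 0.2166]
orientation: [-0.09, 0.996, -0.0, 0.0]
wrist_force: [0.1, 0.7, 0.1]
opening: 0.0855
gripper_force: 0.0
```

```bash
python3 - <<'E'
from h import *
st=bot.state(); im=bot.capture("wrist"); c=cam("wrist",st); print(st["eef_pos"],st["orientation"],st["joint_pos"].round(2))
np.savez("w5.npz",im=im,T=c[1])
f=frame((.5118,-.194),10)
o=overlay(im,c,f,[rect(-.055,.055,-.04,.04,.01),rect(-.042,-.032,-.022,.022,.08),rect(.032,.042,-.022,.022,.08)])
g=frame((.484,-.0755),10)
o=overlay(cv2.resize(o,(640,400)),c,g,[rect(-.028,.028,-.018,.018,.058)])
us=proj(c,[[.5118,-.194,.03],[.484,-.0755,.03]])*2; print(us)
u,v=np.int32(us.mean(0)); x0=max(0,min(480,u-400)); y0=max(0,min(220,v-290)); print(x0,y0); save("w5",o[y0:y0+580,x0:x0+800])
E
```

```text
[ 0.48395375 -0.07549607  0.21663054] [-8.96995841e-02  9.95968864e-01 -3.07321385e-05  7.18455091e-05] [-0.4  -0.05  1.85  0.    1.35 -2.15]
[[400.14417624 354.19483339]
 [640.62429923 342.19182178]]
120 58
```

View pics/w5.png

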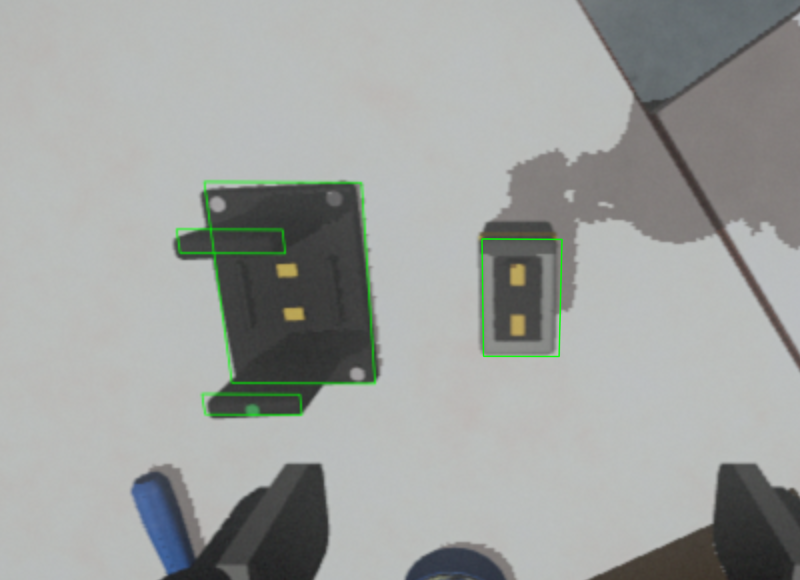

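```bash
python3 - <<'E'
from h import *
d=np.load("w5.npz"); c=(cam("wrist")[0],d["T"],0)
b=lambda u,v,z: back(c,((u+120)/2,(v+58)/2),z)
pts={"c1":(230,243,.08),"c2":(254,406,.08),"k1":(287,270,.0105),"k2":(293,314,.0105),"TL":(203,190,.01),"TR":(356,183,.01),"BR":(378,378,.01)}
P={k:b(*v)[:2] for k,v in pts.items()}
ang=lambda a,b:np.degrees(np.arctan2(*(P[b]-P[a])[::-1]))
print({k:v.round(4) for k,v in P.items()})
print((P["c1"]+P["c2"])/2,ang("c1","c2"),(P["k1"]+P["k2"])/2,ang("k1","k2"),(P["TL"]+P["BR"])/2,ang("TL","TR"),ang("TR","BR"))
# edge-based line fits on raw image
im=cv2.cvtColor(d["im"],cv2.COLOR_RGB2GRAY)[29:29+290,60:250]
_,m=cv2.threshold(im,110,255,cv2.THRESH_BINARY_INV)
print(np.linalg.norm(P["c1"]-P["c2"]),np.linalg.norm(P["TL"]-P["TR"]),np.linalg.norm(P["TR"]-P["BR"]))
g=b(518,296,.058); print("pack top centre",g, b(518,275,.058)-b(518,325,.058))
E
```

```text
{'c1': array([ 0.4764, -0.2005]), 'c2': array([ 0.5492, -0.1863]), 'k1': array([ 0.5031, -0.1976]), 'k2': array([ 0.5268, -0.1926]), 'TL': array([ 0.4692, -0.2429]), 'TR': array([ 0.4517, -0.1665]), 'BR': array([ 0.5558, -0.1433])}
[ 0.51280506 -0.19338951] 10.978200546660235 [ 0.51495287 -0.19510067] 11.771350764079555 [ 0.51246611 -0.19311741] 102.82846969940192 12.535080041508118
0.07420469507770794 0.07841963664142906 0.10657748052848118
pack top centre [ 0.48306146 -0.07693903  0.058     ] [-0.02356841 -0.00425111  0.        ]
```

>>> {"name": "carry_out", "arguments": {"commands": [[0,0,0,1,-1,60,-0.8],[0,0,0,1,-1,115,-0.8],[0,0,0,1,-1,165,-0.8],[0,0,0,1,-1,190,-0.8],[0,0,0,1,-1,194,-0.8]]}}

```text
clock: 14.22
eef_pos: [0.4815, -0.076, 0.0209]
orientation: [-0.09, 0.996, 0.001, -0.002]
wrist_force: [0.5, 1.4, 0.0]
opening: 0.0772
gripper_force: 0.0
```

>>> {"name": "carry_out", "arguments": {"commands": [[0,0,0,0,0,0,-0.8],[0,0,0,0,0,0,1],[0,0,0,0,0,0,1],[0,0,0,0,0,0,1],[0,0,0,0,0,0,1]], "force": 40}}

```text
clock: 14.85
eef_pos: [0.4841, -0.077, 0.0238]
orientation: [-0.091, 0.996, -0.001, 0.001]
wrist_force: [-1.4, 0.4, 6.5]
opening: 0.0356
gripper_force: 41.3
```

>>> {"name": "carry_out", "arguments": {"commands": [[0,0,0,0,0,-20,1],[0,0,0,0,0,-70,1],[0,0,0,0,0,-120,1],[0,0,-1.6,-7,-60,-120,1],[0,0,-1.6,-7,-120,-120,1]]}}

```text
clock: 15.48
eef_pos: [0.5122, -0.1943, 0.1433]
orientation: [-0.106, 0.994, -0.0, 0.001]
wrist_force: [0.3, 0.8, -3.1]
opening: 0.0352
gripper_force: 41.3
```

>>> {"name": "carry_out", "arguments": {"commands": [[0,0,0,0,0,0,1],[0,0,0,0,0,15,1],[0,0,0,0,0,15,1]]}}

```text
clock: 15.85
eef_pos: [0.5097, -0.1911, 0.1248]
orientation: [-0.105, 0.994, 0.002, -0.002]
wrist_force: [0.2, 0.4, -2.0]
opening: 0.0354
gripper_force: 41.8
```

```bash
python3 - <<'E'
from h import *
st=bot.state(); im=bot.capture("wrist"); c=cam("wrist",st); print(st["eef_pos"],st["wrist_force"],st["opening"],row([.5128,-.1938,.05],102))
np.savez("w6.npz",im=im,T=c[1])
f=frame((.5128,-.1938),12)
o=overlay(im,c,f,[rect(-.055,.055,-.04,.04,.01),rect(-.042,-.032,-.022,.022,.08),rect(.032,.042,-.022,.022,.08)])
z=st["eef_pos"][2]-.0238+.058
o=overlay(cv2.resize(o,(640,400)),c,frame(st["eef_pos"][:2],12),[rect(-.028,.028,-.018,.018,z)])
save("w6",o[140:740,240:1040])
E
```

```text
[ 0.50970386 -0.19108982  0.12483857] [ 0.23949827  0.41963493 -2.03345647] 0.03540924728366495 (array([ 0.17, -0.16,  0.08]), array([-2.1, -3. , 75.8]))
```

View pics/w6.png

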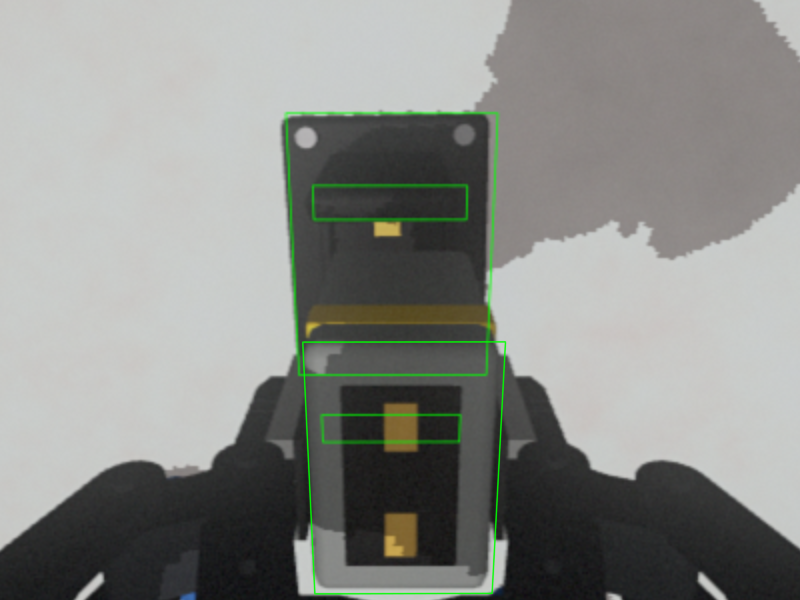

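>>> {"name": "carry_out", "arguments": {"commands": [[0,0,0,0,0,0,1],[0,0,0,0,0,0,1],[0,0,0,0,0,0,1]]}}

```text
clock: 16.27
eef_pos: [0.5119, -0.1933, 0.1281]
orientation: [-0.105, 0.994, -0.0, 0.0]
wrist_force: [-0.1, -0.4, -3.4]
opening: 0.0354
gripper_force: 41.8
```

```bash
python3 - <<'E'
from h import *
st=bot.state(); im=bot.capture("wrist"); c=cam("wrist",st); print(st["eef_pos"],st["orientation"],bot.state()["eef_pos"],row([.5128,-.1938,.05],102))
np.savez("w7.npz",im=im,T=c[1])
f=frame((.5128,-.1938),12)
print("pred contact",proj(c,f([[-.012,0,.01]])),"pred corners",proj(c,f([[-.055,-.04,.01],[-.055,.04,.01]])))
h=cv2.cvtColor(im,cv2.COLOR_RGB2HSV); m=cv2.inRange(h,(15,80,120),(35,255,255)); n,l,s,ce=cv2.connectedComponentsWithStats(m)
print([(s[i].tolist(),ce[i].round(1)) for i in range(1,n) if s[i,4]>20])
g=cv2.cvtColor(im,cv2.COLOR_RGB2GRAY)
for r in (140,155,165): 
    d=np.diff(g[r,240:400].astype(int)); print(r,240+d.argmin(),240+d.argmax())
E
```

```text
[ 0.51186944 -0.19331927  0.12805087] [-1.04737847e-01  9.94499815e-01 -2.05753035e-04  2.43852763e-04] [ 0.5118333  -0.19338923  0.12799582] (array([-0.02,  0.02,  0.02]), array([-0.8, -0.6, 78. ]))
pred contact [[319.66759957 177.61172916]] pred corners [[267.10481359 122.87088099]
 [372.2172081  122.88337098]]
[([311, 177, 13, 8, 92], array([316.7, 180.2])), ([273, 231, 49, 7, 71], array([290.1, 231.8])), ([341, 231, 27, 6, 40], array([357.7, 232.1])), ([313, 272, 15, 23, 345], array([320., 283.])), ([312, 327, 16, 21, 308], array([319.4, 337.1]))]
140 265 367
155 266 366
165 267 366
```

```bash
python3 - <<'E'
from h import *
d=np.load("w7.npz"); c=(cam("wrist")[0],d["T"],0); e=np.array([.51187,-.19332])
a=np.radians(12); Ri=np.array([[np.cos(a),np.sin(a)],[-np.sin(a),np.cos(a)]])
for z in (.16,.162):
    p=[back(c,u,z)[:2] for u in ((320,283),(319.4,337.1))]; print("pack ctr rel tcp",Ri@((p[0]+p[1])/2-e)*1000, np.linalg.norm(p[0]-p[1]))
print("k1 rel tcp",Ri@(back(c,(316.7,180.2),.0105)[:2]-e)*1000)
g=cv2.cvtColor(d["im"],cv2.COLOR_RGB2GRAY).astype(int)
rows=[100+np.diff(g[100:145,u]).argmin() for u in (285,300,315,330,345)]; print(rows)
print("near edge x",Ri@(back(c,(316.5,np.median(rows)+.5),.01)[:2]-e)*1000)
E
```

```text
pack ctr rel tcp [ 2.96255938 -0.50747888] 0.02492487239031552
pack ctr rel tcp [ 1.46831463 -0.50544558] 0.024474805095663524
k1 rel tcp [-9.18034956 -3.04075724]
[np.int64(124), np.int64(123), np.int64(121), np.int64(123), np.int64(121)]
near edge x [-53.72456397  -3.06876778]
```

>>> {"name": "carry_out", "arguments": {"commands": [[0,0,0,-1.5,-2.3,0,1],[0,0,0,-1.5,-2.3,20,1],[0,0,0,-1.5,-2.3,40,1],[0,0,0,-1.5,-2.3,60,1],[0,0,0,-1.5,-2.3,60,1]]}}

```text
clock: 16.95
eef_pos: [0.5124, -0.1946, 0.0661]
orientation: [-0.104, 0.995, 0.001, -0.002]
wrist_force: [0.6, -1.0, -3.1]
opening: 0.0355
gripper_force: 41.8
```

>>> {"name": "carry_out", "arguments": {"commands": [[0,0,0,0,0,10,1],[0,0,0,0,0,18,1],[0,0,0,0,0,24,1],[0,0,0,0,0,27,1],[0,0,0,0,0,27,1]]}}

```text
clock: 17.58
eef_pos: [0.5135, -0.1953, 0.0406]
orientation: [-0.105, 0.995, 0.0, -0.0]
wrist_force: [-0.6, 0.1, -3.6]
opening: 0.0359
gripper_force: 41.9
```

>>> {"name": "carry_out", "arguments": {"commands": [[0,0,0,0,0,3,1],[0,0,0,0,0,5,1],[0,0,0,0,0,6,1],[0,0,0,0,0,7,1],[0,0,0,0,0,7,1]]}}

```text
clock: 18.2
eef_pos: [0.5137, -0.1954, 0.0339]
orientation: [-0.105, 0.995, -0.0, 0.0]
wrist_force: [-1.2, -0.4, -1.1]
opening: 0.0357
gripper_force: 42.1
```

>>> {"name": "carry_out", "arguments": {"commands": [[0,0,0,0,0,0.5,1],[0,0,0,0,0,1,1],[0,0,0,0,0,1,1]]}}

```text
clock: 18.58
eef_pos: [0.5137, -0.1954, 0.0338]
orientation: [-0.105, 0.995, 0.0, -0.0]
wrist_force: [-4.4, 3.0, 8.2]
opening: 0.0355
gripper_force: 43.4
```

>>> {"name": "carry_out", "arguments": {"commands": [[0,0,0,0,0,0,-0.4],[0,0,0,0,0,0,-0.4],[0,0,0,0,0,0,-0.4],[0,0,0,0,0,-40,-0.4],[0,0,0,0,0,-100,-0.4]]}}

```text
clock: 19.2
eef_pos: [0.512, -0.1944, 0.1317]
orientation: [-0.104, 0.995, 0.002, -0.002]
wrist_force: [0.8, -0.4, -0.1]
opening: 0.06
gripper_force: 0.0
```

>>> {"name": "carry_out", "arguments": {"commands": [[0,0,0,0,0,-60,-0.4],[0,0,0,50,0,-80,-0.4],[0,0,0,50,0,-80,-0.4],[0,0,0,50,0,-80,-0.4]]}}

```text
clock: 19.7
eef_pos: [0.4647, -0.2056, 0.2123]
orientation: [-0.104, 0.995, 0.0, 0.0]
wrist_force: [0.6, 0.7, 0.8]
opening: 0.0596
gripper_force: 0.0
```

```bash
python3 - <<'E'
from h import *
st=bot.state(); im=bot.capture("wrist"); c=cam("wrist",st); f=frame((.5134,-.1955),12)
o=overlay(im,c,f,[rect(-.028,.028,-.018,.018,.068),rect(-.042,-.032,-.022,.022,.08),rect(.032,.042,-.022,.022,.08)])
s=bot.capture("scene")
save("w8",np.hstack([cv2.resize(o,(0,0),fx=.5,fy=.5)[:,120:520],cv2.resize(s[145:275,255:385],(400,400),interpolation=cv2.INTER_CUBIC)])); print(st["clock"],st["eef_pos"])
E
```

```text
19.7 [ 0.46473656 -0.20562641  0.21227947]
```

View pics/w8.png

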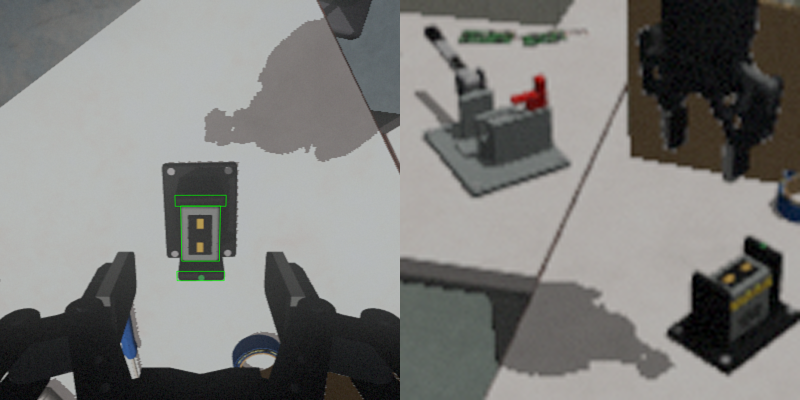

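The pack stands upright between the cheeks (centre about (200,233) in the left picture). The latch lies back, the tab is clear and the gripper is free.

```bash
python3 -c "
from bench import bot
print(bot.job_done())"
```

```text
the job is handed in; nothing more can be done
None
```

I moved the battery pack to the charging cradle and handed the job in at about 20 s: it stands upright and fully home, the tab is clear, the latch lies back, and the gripper is open and touching nothing (the hand-in returned no verdict).

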